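# Clip the vice screw into its jaw

## Task

Refit the screw of the carver's vice: take the spring clip from the wooden block and push it down over the vice screw into its groove until it snaps fully home. Then draw the screw outward at its hub end until the clip bears up against the boss of the front jaw, and let go. Work by feel, never pressing the clip harder than about 25 N, and leave the tools and other things on the bench where they are.

Things in the scene. Friction and masses are not known exactly. Their poses are not given: they have to be found in the camera images.
- clip: U-shaped spring-steel clip, 70 mm tall, 33 wide (x), 8 thick (y), 65 g, standing in the block's slot, opening down, tab up (z). Origin: middle of its round seat, on the screw's axis once fitted. Two sprung arms, lowest point z = -12.5 mm, have round noses inside, 8 mm across, 12 mm apart, centred at z = -6 mm; the bridge between them (seat) has its underside at z = +8 mm.
- clip_tab (a point): grip point on the clip's flat pull tab, 44 mm above the clip's origin; axes as the clip. The tab is 24 mm wide (x), 8 mm thick (y) and spans 16 to 58 mm above the origin: pinch it across its width.
- rack: fixed pale wooden block, 90 mm (its x) by 44 mm (its y) by 40 mm high, origin under its centre; the clip stands in a slot 40 mm long (x), 11 mm wide and 14 mm deep at its middle.
- vice: red vice fixed to the bench, jaws fixed, open 145 mm, tops 128 mm high. Origin on the bench under the boss; y along the screw, outward to the hub, x across the jaws. The steel screw, 25 mm across, lies along y with its axis 85 mm up; its half nut is open, so it slides along y against about 5 N of friction. Front jaw and its wooden face: y = +16 to +65; rear face y = -130.
- boss (a point): centre of the flat inner end face of the front jaw's red boss (36 mm across), on the screw's axis; axes as the vice. The fitted clip bears on this face when its origin stands at about y = -4 mm here.
- groove_mid (a point): fixed point on the screw's axis, 23 mm inside the boss face: MIDDLE of the range where the screw's one dark groove (11 mm wide, 16 mm core) may be. Its centre starts up to 13 mm either way along y: find it by eye or feel. The noses meet the core with the clip's origin about 13 mm above the axis, but the arms stand on the screw at 19 mm if beside the groove; then 7 to 15 N snaps it onto the axis.
- hub_mid (a point): fixed point on the screw's axis, 118 mm out (+y) from point boss: mean middle of the hub, a plain dark iron cylinder 32 mm across, 63 long (y), part of the screw, so up to 13 mm off along y at the start. Axes as the vice. 44 mm beyond the hub's middle is an upright handle bar, top 120 mm over the bench; 31 before it a 44 mm flange. Pulling it to +y draws the screw 7 to 34 mm till the clip bears.
- stone: bystander: sharpening stone in a dark wooden holder, 100 by 46 by 30 mm, origin under its centre
- chisel_wide: bystander: wide chisel lying along its x, about 240 mm long
- chisel_narrow: bystander: narrow chisel lying along its x, about 240 mm long
- mallet: bystander: hammer with iron head and wooden handle, lying along its x, about 265 mm long
- oilcan: bystander: green oil can, 64 mm across, 150 mm tall
- blank: bystander: partly carved pale wood blank, 110 by 90 by 66 mm, origin under its centre
- brush: bystander: bench brush, 170 (x) by 34 by 30 mm, origin under its centre
Not all that is in view belongs to the job. Several things have the shape of the clip; the one meant has the colours described above.

How it is judged:
On the way:
1. the clip is snapped home in the groove: its seat on the screw's axis within 2.5 mm (x of clip in the frame of boss between -0.0025 and 0.0025 m and z of clip in the frame of boss between -0.0025 and 0.0025 m and y of clip in the frame of boss between -0.05 and 0 m), for 0.2 s.
At the end, for the whole second after the job is handed in: The clip sits on the screw with its seat centre within 2.5 mm of the screw's axis, square to the screw within 0.2 rad, its face within 2 mm of the boss's end face (origin 0 to 6 mm from it), at rest (x of clip in the frame of boss between -0.0025 and 0.0025 m and z of clip in the frame of boss between -0.0025 and 0.0025 m and y of clip in the frame of boss between -0.006 and 0 m and angle between the y axis of clip and the y axis of boss, either way round below 0.2 rad and linear speed of clip below 0.02 m/s); the robot touches nothing.
It fails at once if the clip is pressed against the vice or its screw with more than 30 N (contact force between clip and vice above 30 N).
It fails at once if a bystander is moved by more than 20 mm (distance of any of stone, chisel_wide, chisel_narrow, mallet, oilcan, blank, brush from where it was at the start of the episode above 0.02 m).
It also fails if it takes over 67 s, if anything falls off the work surface, if the arm or the gripper's body presses on something with over 40 N, if the wrist force passes 120 N, or if a joint passes its speed limit or range.

## Robot

A 6-joint arm with a two-finger parallel gripper is mounted at the origin on the work surface. World frame = base frame: x ahead of the robot, y to its left, z up, the work surface at z = 0. Lengths are in m, angles in rad, forces in N, time in s.
With the tool pointing down it reaches from about 0.325 to 0.775 m from the base axis. Payload 5.5 kg.
Tool frame: the origin (TCP) lies at the very end of the fingers, on their centre line; the grasp point (between the pads) lies 19 mm behind it; z points along the fingers, y is the line along which they close (so a half turn about z gives the same grasp; the last joint's range is limited). The gripper opens to 88 mm and grips with 3 to 60 N. Pads are 20 mm wide; open, the fingers measure 115 mm over their backs; the gripper's body (75 mm by 178 mm) begins 61 mm behind the grasp point.
Start: joints at [1.212, 0.091, 1.231, -0, 1.82, -0.057], TCP at [0.178, 0.573, 0.223] pointing down, gripper open.
Joint ranges: [-2.87, 2.87], [-0.86, 2.18], [0.17, 2.46], [-1.51, 4.65], [0.06, 2.69], [-2.65, 2.65]. Speed limits (rad/s): [2.57, 2.57, 3.01, 3.14, 3.14, 3.14].

## Interface

Orientations are given as [roll, pitch, yaw] about the fixed x, y, z axes, in that order (R = Rz(yaw) Ry(pitch) Rx(roll)).
In Python, from workcell import get_obs, capture, camera_params, robot, cut_out gives the robot as it stands. The module is installed in compiled form; this text tells all that it offers.
- The arm moves only by the tool carry_out, never from a script. Its arguments are lists of equal length, an entry for each row: "angular": the turn, a rotation vector about the world's x, y, z in degrees, a list of three; "linear": the shift along the world's x, y, z in m, a list of three; "jaw": the opening, from -1 (shut) to 1 (fully open), so that 0 is half open. In form: {"angular": [[ax, ay, az], ...], "linear": [[dx, dy, dz], ...], "jaw": [jaw, ...]}. A call has 1 to 12 rows; each row shifts and turns the commanded pose from where the row before left it; what a row does not reach is not made up. A row lasts 1/8 s, in which the tool goes at most 62.5 mm and 10.7 degrees, less where a joint would pass 70% of its speed; a pose out of reach is approached as far as the arm can. A call with a gripper value outside its range is refused whole. The fingers move at their own pace and stop on an object; the grip force is fixed at half the most. Time passes only in rows, so rows that do not move let the fingers close. It gives the time, the measured TCP pose, the force, the opening and the grip force at its end, in the units of the state.
- get_obs(): the state, without advancing time (a new reading comes with each control period).
- capture(name): name is "scene" or "top" or "wrist"; returns the picture (420x560x3 uint8, blue, green, red); there is no depth.
- camera_params(name): a dict with "mtx" (3x3 intrinsics, pixels), "D" ([k1, k2, p1, p2, k3] as OpenCV has them; the pictures are not rectified), "eye" and "rotation" of the camera in the world. Camera axes: x right, y down, z forward; pixel columns grow to the right and rows downward; lengths in m; the calibration is good to about 2 mm. A picture is of the moment at which its call begins: read the wrist's pose just before it. camera_params takes no time and is no camera call; for the wrist camera it gives the pose at the moment of the call.
- robot.sign_off(): hands the job in; it is judged then, once.
Trained networks look in the newest picture that a camera, given by its name, has taken for a name from the list of things; names that differ only in an ending like _2 or _b are one class to them, and where a whole thing is asked for, a point or a joint stands for the part that bears it (a point fixed in the world has none). Each returns a list of dicts, best first, with "score" (0 to 1); they miss things now and then, are a little off and sometimes report something else, mostly with a low value. They report only what shows in the picture. A call takes as long as a camera call. They do not tell look-alikes from the thing itself.
- cut_out(query, camera): "pixels" (420x560 bool, what is visible of it) and "bbox" ([left, top, width, height] in pixels, round what is visible of it).
The state is a dict: "clock": time; "q": joint angles; "qvel": joint speeds; "tau": joint torques, N m; "tool_pos": TCP position; "orientation": TCP orientation; "ft_force": force on the tool from outside, world axes, zero at the start; "moment": the same for the moment, N m; "gripper_width": finger opening in m; "grip_force": force on a finger pad.
Only numpy, scipy, OpenCV 4.12 (cv2) and the standard library are available. Lean on these libraries where they do the work, as an engineer would, in place of code of your own. Each camera call takes 0.05 s, during which the arm holds its last target. There are 200 camera calls.

## Working session

There is one attempt and no reset: what is moved stays moved. The work goes in short steps, Python scripts to look and compute and a tool call to move; the robot and the scene stay as the last step left them, time stands still between calls to the robot, and variables do not carry over. Pictures are saved under pics/ and viewed, at most 10 in all, crops included, and the job is handed in when it is done.

Besides the shell and the picture viewer there is one more tool, called after "Request:" as name(argument=value, ...) on one line, values as JSON. carry_out: Moves the arm, as the interface text tells. Its arguments: {"type":"object","properties":{"angular":{"type":"array"},"linear":{"type":"array"},"jaw":{"type":"array"}},"required":["angular","linear","jaw"]}

```bash
mkdir -p pics; cat > h.py <<'E'
import numpy as np, cv2
from workcell import *
def ray(cam,px):
    p=camera_params(cam);K=np.array(p['mtx'],float);D=np.array(p['D'],float)
    u=cv2.undistortPoints(np.array(px,float).reshape(-1,1,2),K,D).reshape(-1,2)
    d=np.c_[u,np.ones(len(u))]@np.array(p['rotation']).T
    return np.array(p['eye']),d
def onz(cam,px,z):
    e,d=ray(cam,px); return e+d*((z-e[2])/d[:,2])[:,None]
def proj(cam,X):
    p=camera_params(cam);R=np.array(p['rotation']);t=-R.T@np.array(p['eye'])
    return cv2.projectPoints(np.array(X,float).reshape(-1,3),cv2.Rodrigues(R.T)[0],t,np.array(p['mtx'],float),np.array(p['D'],float))[0].reshape(-1,2)
E
python3 - <<'E'
from h import *
np.set_printoptions(precision=3,suppress=True)
o=get_obs(); print(o['tool_pos'],o['orientation'],o['ft_force'],o['gripper_width'])
a=capture('top');b=capture('scene');w=capture('wrist')
cv2.imwrite('pics/t.png',a);cv2.imwrite('pics/s.png',b);cv2.imwrite('pics/w.png',w)
for c in('top','scene','wrist'):
    p=camera_params(c);print(c,np.array(p['eye']),np.array(p['rotation']).tolist(),p['mtx'][0])
    for q in('clip','rack','vice'):
        for r in cut_out(q,c)[:4]: print(q,r['score'],r['bbox'])
E
```

```text
[0.178 0.573 0.222] [-3.14 -0.    2.84] [ 0.088  0.648 -0.816] 0.08742750036016819
top [0.231 0.071 1.41 ] [-2.9379350090753085, 0.00047976840073382654, -1.6575135465802089] [507.112   0.    282.59 ]
clip 0.4 [187.8, 194.7, 12.3, 9.3]
clip 0.38 [159.1, 224.5, 15.9, 6.9]
clip 0.31 [251.8, 167.5, 171.8, 62.3]
rack 0.74 [179.3, 189.3, 34.4, 27.2]
vice 0.67 [252.8, 168.1, 170.0, 64.2]
vice 0.6 [181.4, 237.7, 42.7, 30.7]
scene [1.357 0.314 0.769] [-2.223499248065486, -0.004374146124150657, 1.8394555003819473] [405.398   0.    277.317]
clip 0.74 [341.6, 240.2, 13.7, 17.9]
clip 0.67 [332.2, 269.8, 16.5, 21.9]
clip 0.54 [376.6, 240.2, 13.2, 19.4]
rack 0.96 [329.2, 249.9, 39.6, 23.0]
vice 0.91 [126.0, 185.3, 165.1, 62.6]
wrist [0.108 0.594 0.384] [2.8662814404341646, 6.679331430881064e-05, 1.2700627646120033] [333.045   0.    276.949]
```

```bash
python3 - <<'E'
s=open('h.py').read()
s=s.replace("from workcell import *\n","from workcell import *\nfrom scipy.spatial.transform import Rotation as Ro\ndef RM(p): return Ro.from_euler('xyz',p['rotation']).as_matrix()\n")
s=s.replace("np.array(p['rotation']).T","RM(p).T").replace("R=np.array(p['rotation'])","R=RM(p)")
open('h.py','w').write(s)
import cv2,numpy as np
a=cv2.imread('pics/t.png');b=cv2.imread('pics/s.png')
A=cv2.resize(a[140:300,130:450],(800,400),interpolation=3)
B=cv2.resize(b[160:320,110:430],(800,400),interpolation=3)[:, :]
cv2.imwrite('pics/ts.png',cv2.resize(np.vstack([A,B]),(600,600)) if 0 else np.vstack([cv2.resize(A,(600,300)),cv2.resize(B,(600,300))]))
cv2.imwrite('pics/A.png',A);cv2.imwrite('pics/B.png',B)
E
```

```text
(no output)
```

View pics/t.png

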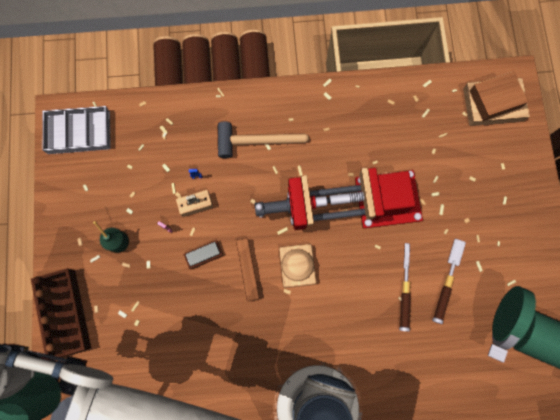

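View pics/B.png

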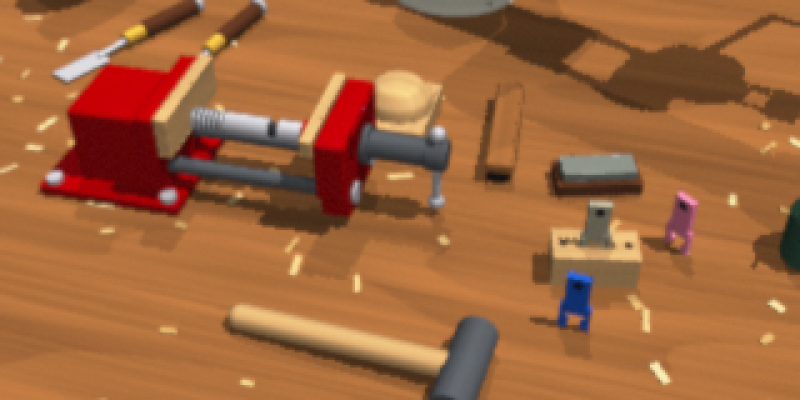

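```bash
python3 - <<'E'
from h import *
np.set_printoptions(precision=3,suppress=True)
print('hub end,boss side',onz('top',[[262,209],[290,206],[316,201],[360,197]],.085))
print('jaw corners top',onz('top',[[290,178],[304,177],[307,225],[293,228]],.128))
print('rack',onz('top',[[193,202]],.04)); r=cut_out('rack','top')[0]['pixels']
c=cv2.minAreaRect(np.argwhere(r)[:,::-1].astype(np.float32)); print(c, onz('top',cv2.boxPoints(c),.03))
print('blue',onz('top',[[196,173],[164,225],[297,264],[203,254]],.03))
print('groove scene',onz('scene',[[218,211]],.09),proj('top',onz('scene',[[218,211]],.09)))
p=camera_params('wrist');o=get_obs();print(p['eye'],RM(p)); print(Ro.from_euler('xyz',o['orientation']).as_matrix())
E
```

```text
hub end,boss side [[ 0.525  0.101  0.085]
 [ 0.527  0.026  0.085]
 [ 0.534 -0.045  0.085]
 [ 0.535 -0.163  0.085]]
jaw corners top [[ 0.592  0.021  0.128]
 [ 0.591 -0.016  0.128]
 [ 0.463 -0.012  0.128]
 [ 0.459  0.025  0.128]]
rack [[0.571 0.291 0.04 ]]
((194.04598999023438, 202.64447021484375), (18.66868019104004, 33.82886505126953), 72.34988403320312) [[0.587 0.342 0.03 ]
 [0.609 0.251 0.03 ]
 [0.556 0.238 0.03 ]
 [0.535 0.329 0.03 ]]
blue [[0.657 0.28  0.03 ]
 [0.515 0.376 0.03 ]
 [0.376 0.02  0.03 ]
 [0.426 0.273 0.03 ]]
groove scene [[ 0.539 -0.078  0.09 ]] [[328.284 197.787]]
[0.108 0.594 0.385] [[ 0.296  0.919  0.26 ]
 [ 0.955 -0.285 -0.08 ]
 [ 0.     0.272 -0.962]]
[[-0.955  0.297  0.   ]
 [ 0.297  0.955  0.   ]
 [-0.     0.    -1.   ]]
```

Request:
carry_out(angular=[[0,0,3.1],[0,0,3.1],[0,0,3.1],[0,0,3.1],[0,0,3.1],[0,0,3.1],[0,0,3.1],[0,0,3.1],[0,0,3.1],[0,0,3.1],[0,0,0],[0,0,0]], linear=[[0.038,-0.027,0],[0.038,-0.027,0],[0.038,-0.027,0],[0.038,-0.027,0],[0.038,-0.027,0],[0.038,-0.027,0],[0.038,-0.027,0],[0.038,-0.027,0],[0.038,-0.027,0],[0.038,-0.027,0],[0,0,0],[0,0,0]], jaw=[1,1,1,1,1,1,1,0.5,0.3,0.2,0.2,0.2])

```text
clock: 2.15
tool_pos: [0.558, 0.3031, 0.2225]
orientation: [3.141, -0.001, -2.903]
ft_force: [0.1, 0.8, 0.1]
gripper_width: 0.0527
grip_force: 0.0
```

```bash
python3 - <<'E'
from h import *
np.set_printoptions(precision=4,suppress=True)
o=get_obs();print(o['clock'],o['tool_pos'],o['orientation'],o['gripper_width'],o['ft_force'])
w=capture('wrist');cv2.imwrite('pics/w1.png',w)
for q in('clip','rack'):
    for r in cut_out(q,'wrist')[:4]:
        c=cv2.minAreaRect(np.argwhere(r['pixels'])[:,::-1].astype(np.float32))
        print(q,r['score'],r['bbox'],c,onz('wrist',cv2.boxPoints(c),.04 if q=='rack' else .0965).tolist())
E
```

```text
2.15 [0.558  0.3031 0.2225] [ 3.1412 -0.0005 -2.903 ] 0.05273917861013609 [0.076  0.8165 0.0554]
clip 0.9 [226.7, 247.5, 29.5, 32.8] ((239.85731506347656, 263.7993469238281), (25.756202697753906, 31.45406723022461), 13.392498016357422) [[0.6423457063617963, 0.2717514018927892, 0.09649999999999997], [0.6098364438978089, 0.27220002625798173, 0.09649999999999997], [0.6100915990567458, 0.29615592532500973, 0.09649999999999997], [0.6427729319823745, 0.29640153626179616, 0.09649999999999997]]
clip 0.8 [247.2, 195.0, 25.7, 20.0] ((260.0, 205.0), (22.0, 28.0), 90.0) [[0.5584514943040804, 0.2752421160620457, 0.09649999999999997], [0.5525091428113702, 0.29941335124133533, 0.09649999999999997], [0.5723802070625433, 0.3042543016228918, 0.09649999999999997], [0.5784388481263794, 0.27963070690665426, 0.09649999999999997]]
clip 0.56 [337.4, 146.1, 34.9, 32.0] ((354.3780517578125, 158.09756469726562), (41.22987365722656, 14.211812019348145), 51.34019470214844) [[0.4991692099261142, 0.34102762720744545, 0.09649999999999997], [0.4897038226819941, 0.34809473064482893, 0.09649999999999997], [0.5107064935552448, 0.37809542983406164, 0.09649999999999997], [0.5205652385587287, 0.37103387946695865, 0.09649999999999997]]
rack 0.56 [221.6, 167.5, 85.2, 51.5] ((262.0, 194.0), (48.0, 84.0), 90.0) [[0.5541109376536402, 0.24142088982486176, 0.03999999999999998], [0.5331725591494315, 0.32652035556788134, 0.03999999999999998], [0.5838246147634135, 0.3401901617539136, 0.03999999999999998], [0.6056482544603907, 0.25163299510891063, 0.03999999999999998]]
```

View pics/w1.png

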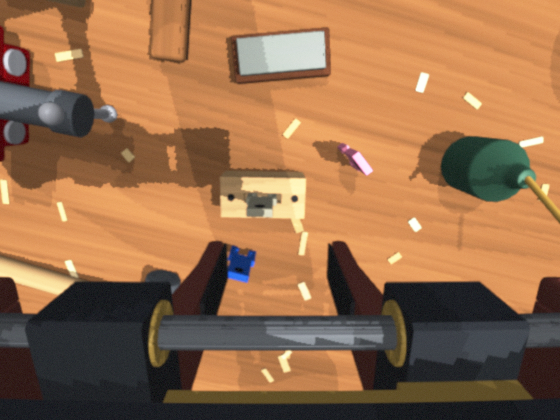

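```bash
python3 - <<'E'
from h import *
w=cv2.imread('pics/w1.png')
cv2.imwrite('pics/w1c.png',cv2.resize(w[155:235,210:320],None,fx=7,fy=7,interpolation=cv2.INTER_CUBIC))
print(onz('wrist',[[221,178],[306,178],[306,218],[221,218],[263.5,198]],.04))
E
```

```text
[[0.56216959 0.24409535 0.04      ]
 [0.54083774 0.33076109 0.04      ]
 [0.58330551 0.34229908 0.04      ]
 [0.60538763 0.25268938 0.04      ]
 [0.57256887 0.2924006  0.04      ]]
```

View pics/w1c.png

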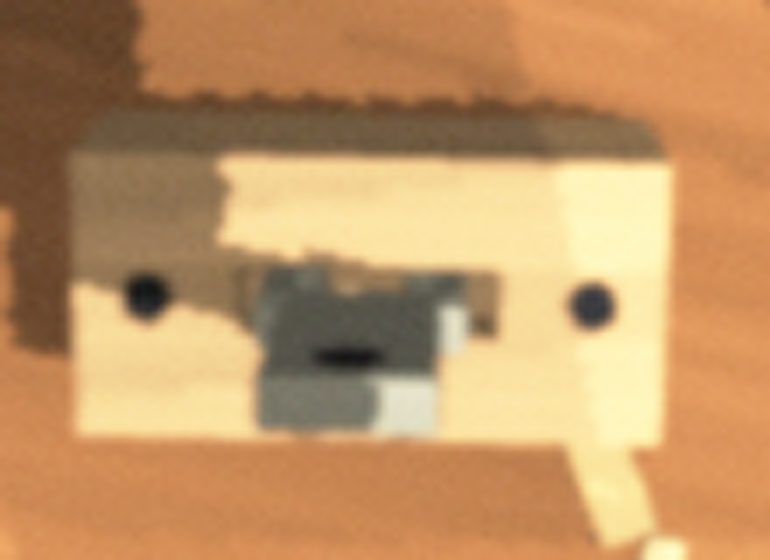

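```bash
python3 - <<'E'
from h import *
np.set_printoptions(precision=4,suppress=True)
r=onz('wrist',[[220,176.7],[305.7,177.9],[304.6,218.6],[221,217.3]],.04)
print(r,r.mean(0)); 
for a,b in((0,1),(3,2)): d=r[b]-r[a];print(np.hypot(*d[:2]),np.degrees(np.arctan2(d[1],d[0])))
c=onz('wrist',[[259.6,212.5],[246.9,212.3],[272.2,212.5]],.0965);print(c)
o=get_obs();print(c[0]-o['tool_pos'])
E
```

```text
[[0.5611 0.2428 0.04  ]
 [0.5408 0.3304 0.04  ]
 [0.5843 0.341  0.04  ]
 [0.6046 0.2525 0.04  ]] [0.5727 0.2917 0.04  ]
0.08993368367301924 103.01403834427369
0.09076110179444132 102.90989634732618
[[0.5723 0.2909 0.0965]
 [0.5748 0.2798 0.0965]
 [0.5696 0.302  0.0965]]
[ 0.0148 -0.013  -0.1265]
```

Request:
carry_out(angular=[[0,0,-0.7],[0,0,0],[0,0,0],[0,0,0],[0,0,0],[0,0,0],[0,0,0],[0,0,0],[0,0,0],[0,0,0]], linear=[[0.0145,-0.012,0],[0,0,-0.04],[0,0,-0.04],[0,0,-0.04],[0,0,-0.03],[0,0,-0.009],[0,0,0],[0,0,0],[0,0,0],[0,0,0]], jaw=[0.2,0.2,0.2,0.2,0.2,0.2,0.2,-1,-1,-1])

```text
clock: 3.55
tool_pos: [0.5733, 0.2911, 0.0646]
orientation: [3.141, 0.001, -2.915]
ft_force: [-0.2, -0.9, 1.1]
gripper_width: 0.026
grip_force: 0.0
```

Request:
carry_out(angular=[[0,0,0],[0,0,0],[0,0,0],[0,0,0],[0,0,0],[0,0,0],[0,0,0],[0,0,0]], linear=[[0,0,0],[0,0,0],[0,0,0.01],[0,0,0.03],[0,0,0.05],[0,0,0.05],[0,0,0.04],[0,0,0]], jaw=[-1,-1,-1,-1,-1,-1,-1,-1])

```text
clock: 4.55
tool_pos: [0.5739, 0.2914, 0.2488]
orientation: [3.14, 0.008, -2.915]
ft_force: [-1.3, -0.0, -1.3]
gripper_width: 0.0237
grip_force: 30.0
```

Request:
carry_out(angular=[[0,0,-10.1],[0,0,-10.1],[0,0,-10.1],[0,0,-10.1],[0,0,-10.1],[0,0,-10.1],[0,0,-10.1],[0,0,-10.1],[0,0,-10.1],[0,0,-10.1],[0,0,0],[0,0,0]], linear=[[-0.0037,-0.0385,0],[-0.0037,-0.0385,0],[-0.0037,-0.0385,0],[-0.0037,-0.0385,0],[-0.0037,-0.0385,0],[-0.0037,-0.0385,0],[-0.0037,-0.0385,0],[-0.0037,-0.0385,0],[-0.0037,-0.0385,0],[-0.0037,-0.0385,0],[0,0,0],[0,0,0]], jaw=[-1,-1,-1,-1,-1,-1,-1,-1,-1,-1,-1,-1])

```text
clock: 6.05
tool_pos: [0.5355, -0.0936, 0.2423]
orientation: [-3.14, -0.001, 1.607]
ft_force: [-0.3, 0.5, -0.8]
gripper_width: 0.0242
grip_force: 30.0
```

```bash
python3 - <<'E'
from h import *
np.set_printoptions(precision=4,suppress=True)
o=get_obs();print(o['clock'],o['tool_pos'],o['orientation'],o['gripper_width'],o['ft_force'])
w=capture('wrist');cv2.imwrite('pics/w2.png',w);cv2.imwrite('pics/w2b.png',cv2.resize(w[:400],(800,571),interpolation=cv2.INTER_CUBIC))
E
```

```text
6.05 [ 0.5355 -0.0936  0.2423] [-3.1396 -0.0011  1.6075] 0.02416063184923325 [-0.3191  0.4534 -0.822 ]
```

View pics/w2b.png

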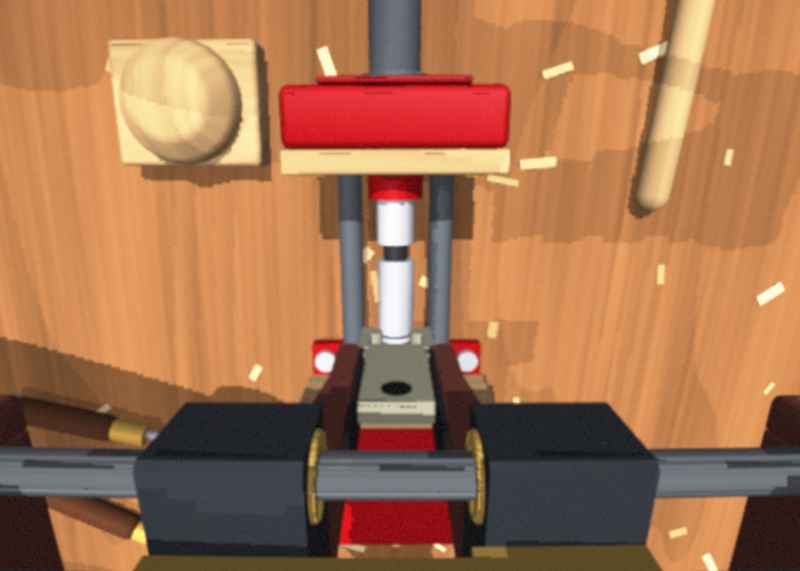

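```bash
python3 - <<'E'
from h import *
w=cv2.imread('pics/w2.png')
cv2.imwrite('pics/w2c.png',cv2.resize(w[110:250,240:320],None,fx=4.2,fy=4.2,interpolation=cv2.INTER_CUBIC))
g=cv2.cvtColor(w,6)
for y in range(124,184,4): print(y,g[y,256:300])
print(g[130:200,277],g[130:200,280])
b=w[130:150,270:285].astype(int); print([(130+i,tuple(w[130+i,277])) for i in range(0,20)])
E
```

```text
124 [87 78 53 50 51 49 47 58 47 53 52 49 51 46 46 42 45 48 50 51 51 51 47 39
 45 42 42 45 45 43 44 49 43 38 42 35 32 27 42 42 64 74 76 71]
128 [88 69 49 51 42 49 48 47 53 54 57 53 58 61 57 61 64 69 64 60 64 63 58 60
 54 55 46 39 45 43 45 39 45 37 43 42 35 36 41 61 78 93 93 90]
132 [94 78 54 48 51 46 47 53 57 56 52 58 59 64 63 71 75 79 78 72 74 68 59 54
 57 58 55 58 42 35 41 38 43 44 37 37 29 37 43 57 81 93 94 91]
136 [ 92  80  57  51  59  66  76  75  80  83  77  83  84  93  90  94  98 101
 102  99 100 100  90  89  88  84  84  80  79  71  72  73  63  53  58  44
  42  35  43  56  82  94  98  93]
140 [ 97  84  76  75  75  76  78  90 113 127 137 143 144 144 143 146 147 151
 155 155 152 148 146 141 140 134 131 132 130 124 115 109  99  94  91  89
  84  85  89  87  89  91  98  90]
144 [ 92  90  82  77  77  77  83 109 162 201 221 229 234 237 244 249 252 253
 253 253 253 252 250 246 237 231 227 227 225 213 196 170 143 116  97  91
  90  87  91  87  90  93  92  87]
148 [ 98  94  91  80  76  72  81 112 163 201 225 235 240 244 248 251 252 253
 253 253 252 252 250 248 244 240 235 230 225 211 192 1
[... 2455 characters left out ...]
))), (137, (np.uint8(49), np.uint8(42), np.uint8(239))), (138, (np.uint8(47), np.uint8(43), np.uint8(238))), (139, (np.uint8(67), np.uint8(68), np.uint8(234))), (140, (np.uint8(120), np.uint8(120), np.uint8(214))), (141, (np.uint8(178), np.uint8(172), np.uint8(190))), (142, (np.uint8(226), np.uint8(220), np.uint8(219))), (143, (np.uint8(251), np.uint8(249), np.uint8(248))), (144, (np.uint8(253), np.uint8(252), np.uint8(252))), (145, (np.uint8(253), np.uint8(252), np.uint8(252))), (146, (np.uint8(253), np.uint8(252), np.uint8(252))), (147, (np.uint8(253), np.uint8(252), np.uint8(252))), (148, (np.uint8(253), np.uint8(252), np.uint8(251))), (149, (np.uint8(253), np.uint8(252), np.uint8(251)))]
```

View pics/w2c.png

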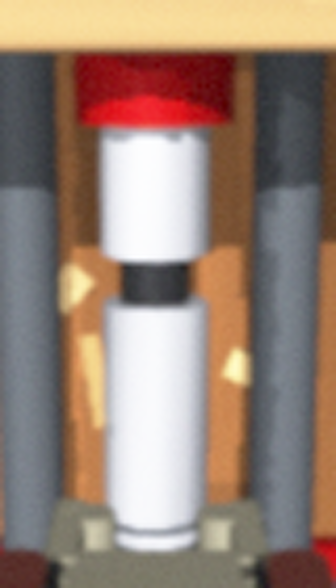

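```bash
python3 - <<'E'
from h import *
np.set_printoptions(precision=4,suppress=True)
n,f=onz('wrist',[[277,172.0],[277,182.8]],.0975);print(n,f,(n+f)/2,np.hypot(*(n-f)[:2]))
print('boss',onz('wrist',[[277,140.3]],.103))
for r,a,b in((148,263.8,289.5),(164,264,289.5)):
    print('axis',onz('wrist',[[(a+b)/2,r]],.085), np.diff(onz('wrist',[[a,r],[b,r]],.085)[:,0]))
w=cv2.imread('pics/w2.png');g=cv2.cvtColor(w,6)
for y in (190,200,210,220,225): print(y,g[y,256:300])
print('tab',g[280,240:315]);print(g[262:300,272])
p=get_obs()['tool_pos'];print(p);print('tabtop expect',proj('wrist',[[p[0]+dx,p[1]+dy,p[2]+.032] for dx in(-.012,.012) for dy in(.004,-.004)]))
E
```

```text
[ 0.5351 -0.0709  0.0975] [ 0.5355 -0.0811  0.0975] [ 0.5353 -0.076   0.0975] 0.010216367006179427
boss [[ 0.534  -0.0415  0.103 ]]
axis [[ 0.5339 -0.05    0.085 ]] [0.0244]
axis [[ 0.5346 -0.0653  0.085 ]] [0.0245]
190 [110 142 169 183 199 205 201 180 157 169 193 216 227 233 240 244 246 247
 248 249 250 250 248 246 243 239 234 230 225 214 196 178 158 146 147 154
 150 151 147 149 147 141 117  85]
200 [112 140 154 155 173 201 212 211 197 184 199 219 228 236 242 246 247 249
 248 250 250 250 248 244 242 237 234 229 222 211 191 173 151 138 146 152
 158 167 181 208 222 209 176 132]
210 [104 118 141 149 144 152 184 205 195 186 197 219 229 237 243 247 247 248
 250 250 250 249 247 243 240 236 231 227 218 203 186 167 148 136 143 150
 151 150 149 150 148 120  95  77]
220 [ 97 110 128 143 144 141 142 144 150 169 199 221 233 239 243 247 248 249
 249 249 249 247 245 242 238 232 230 223 216 200 181 161 143 141 153 153
 152 153 155 146 125  98  85  76]
225 [101 112 139 150 148 144 143 143 149 170 199 221 233 238 244 248 249 249
 250 249 249 247 245 242 238 233 227 220 213 197 180 156 139 133 134 139
 136 136 134 132 111  84  68  67]
tab [ 36  39  43  43  29  33  31  22  26  36  68  94 105 107 107 105 107 108
 106 105 107 103 104 105 107 106 105 106 105 110 115 120 125 121 125 119
 121 123 123 123 120 120 123 123 123 123 122 120 122 122 126 133 140 140
 143 140 141 143 141 144 143 141 136 121  85  39  28  30  35  34  42  45
  46  45  41]
[120 121 122 119 113  87  49  23  21  20  22  23  21  36  76 108 119 120
 125 153 189 189 175 197 205 204 198 172 131 110 110 110 110 113 120 134
 142 124]
[ 0.5357 -0.0932  0.2427]
tabtop expect [[248.4779 281.0083]
 [248.2269 297.3723]
 [303.8595 282.9636]
 [302.7424 299.2727]]
```

Request:
carry_out(angular=[[0,0,0],[0,0,0],[0,0,0],[0,0,0],[0,0,0],[0,0,0],[0,0,0]], linear=[[-0.0006,0.017,0],[0,0,-0.03],[0,0,-0.03],[0,0,-0.03],[0,0,-0.016],[0,0,0],[0,0,0]], jaw=[-1,-1,-1,-1,-1,-1,-1])

```text
clock: 6.98
tool_pos: [0.5359, -0.0768, 0.1392]
orientation: [3.14, 0.0, 1.606]
ft_force: [0.0, -0.1, -0.8]
gripper_width: 0.0236
grip_force: 30.0
```

```bash
python3 - <<'E'
from h import *
np.set_printoptions(precision=4,suppress=True)
o=get_obs();print(o['clock'],o['tool_pos'],o['orientation'],o['ft_force'])
w=capture('wrist');s=capture('scene')
cv2.imwrite('pics/ws3.png',np.hstack([cv2.resize(w[90:330,200:360],(400,600),interpolation=2),cv2.resize(s[170:250,190:243],(400,600),interpolation=2)]))
E
```

```text
6.975 [ 0.5359 -0.0768  0.1392] [3.1395 0.0005 1.6065] [ 0.0018 -0.0955 -0.751 ]
```

View pics/ws3.png

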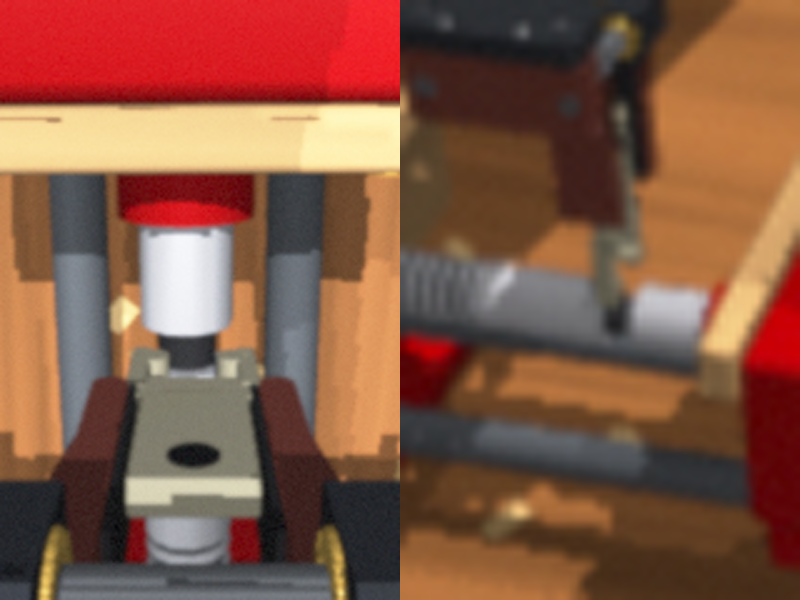

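```bash
python3 - <<'E'
from h import *
np.set_printoptions(precision=4,suppress=True)
w=capture('wrist');g=cv2.cvtColor(w,6)
for r in(190,200,210,228,232): print(r,g[r,248:300])
print(g[210:245,275])
e=onz('wrist',[[275,223]],.0975);print(e)
print('tabtop', [ (r,g[r,240:320]) for r in(284,)])
o=get_obs();p=o['tool_pos'];print(p,proj('wrist',[[p[0]+dx,p[1]+.004,p[2]+.032] for dx in(-.012,.012)]))
E
```

```text
190 [100  93  82  80  80  80  81 109 141 168 186 201 212 219 222 223 229 232
 236 237 241 244 245 246 246 246 245 245 244 242 237 235 231 228 224 224
 221 216 210 198 187 172 159 143 118 101  95  95  95  93  90  91]
200 [106 101  92  87  79  79  84 105 136 165 186 199 212 218 223 226 227 233
 235 238 241 243 243 244 244 244 244 244 243 241 236 235 231 226 225 223
 221 218 210 198 185 173 160 141 113  97  96  94  95  91  94  91]
210 [191 215 221 209 181 160 148 142 149 166 183 201 211 219 224 225 229 232
 235 239 242 241 242 242 242 242 242 240 242 239 236 234 230 226 227 223
 221 215 203 195 184 169 157 141 133 142 156 160 153 153 152 149]
228 [113 146 156 153 148 144 141 137 138 139 139 136 138 133 113  80  58  50
  47  55  55  56  62  58  59  60  62  60  60  60  56  61  53  51  50  47
  44  58  87 113 143 161 159 160 159 156 150 148 145 144 144 146]
232 [115 148 163 163 151 131 125 125 129 129 130 124 126 129 129 130 133 131
 123  95  70  56  54  56  58  63  61  57  62  59  57  58  56  53  52  47
  46  64  96 117 129 132 130 129 130 128 131 130 128 128 126 128]
[240 241 241 241 241 241 241 240 240 241 241 238 236 209 124  65  60  60
  60  61  56  59  57  59  63  66  68 103 150 194 215 160 127 125 125]
[[ 0.5349 -0.0707  0.0975]]
tabtop [(284, array([ 40,  45,  44,  32,  24,  24,  21,  24,  27,  72, 137, 189, 206,
       210, 212, 211, 212, 210, 210, 210, 210, 212, 214, 212, 212, 211,
       211, 212, 212, 212, 213, 212, 210, 214, 213, 213, 213, 214, 212,
       213, 215, 213, 212, 214, 213, 213, 213, 213, 214, 215, 215, 213,
       214, 212, 213, 216, 214, 215, 215, 213, 215, 212, 210, 185, 131,
        65,  26,  25,  33,  35,  35,  35,  41,  42,  39,  39,  43,  41,
        37,  43], dtype=uint8))]
[ 0.5359 -0.0772  0.1392] [[248.731  281.3138]
 [304.1252 283.059 ]]
```

Request:
carry_out(angular=[[0,0,0],[0,0,0],[0,0,0],[0,0,0]], linear=[[-0.0012,0.0007,-0.003],[0,0,-0.003],[0,0,-0.002],[0,0,0]], jaw=[-1,-1,-1,-1])

```text
clock: 7.62
tool_pos: [0.5339, -0.0764, 0.1293]
orientation: [-3.141, -0.0, 1.606]
ft_force: [-0.9, 0.4, -1.1]
gripper_width: 0.0236
grip_force: 30.0
```

Request:
carry_out(angular=[[0,0,0],[0,0,0],[0,0,0],[0,0,0]], linear=[[0,0,-0.0015],[0,0,-0.0015],[0,0,0],[0,0,0]], jaw=[-1,-1,-1,-1])

```text
clock: 8.12
tool_pos: [0.5341, -0.0764, 0.1267]
orientation: [3.142, 0.0, 1.606]
ft_force: [0.4, -0.2, -0.9]
gripper_width: 0.0238
grip_force: 30.0
```

Request:
carry_out(angular=[[0,0,0],[0,0,0],[0,0,0]], linear=[[0,0,-0.0015],[0,0,0],[0,0,0]], jaw=[-1,-1,-1])

```text
clock: 8.5
tool_pos: [0.5341, -0.0764, 0.1251]
orientation: [3.142, 0.0, 1.606]
ft_force: [0.6, 0.5, -0.9]
gripper_width: 0.0239
grip_force: 30.0
```

Request:
carry_out(angular=[[0,0,0],[0,0,0],[0,0,0],[0,0,0]], linear=[[0,0,-0.001],[0,0,0],[0,0,-0.001],[0,0,0]], jaw=[-1,-1,-1,-1])

```text
clock: 9.0
tool_pos: [0.5342, -0.0764, 0.1232]
orientation: [3.141, 0.0, 1.606]
ft_force: [-0.3, 0.7, 0.1]
gripper_width: 0.0239
grip_force: 30.0
```

Request:
carry_out(angular=[[0,0,0],[0,0,0]], linear=[[0,0,-0.001],[0,0,0]], jaw=[-1,-1])

```text
clock: 9.25
tool_pos: [0.5342, -0.0765, 0.1227]
orientation: [3.141, 0.0, 1.606]
ft_force: [-0.5, 0.3, 2.6]
gripper_width: 0.0235
grip_force: 30.0
```

Request:
carry_out(angular=[[0,0,0],[0,0,0],[0,0,0]], linear=[[0,0,-0.001],[0,0,-0.001],[0,0,0]], jaw=[-1,-1,-1])

```text
clock: 9.62
tool_pos: [0.5345, -0.0766, 0.1217]
orientation: [3.14, 0.001, 1.606]
ft_force: [-0.5, -0.6, 7.2]
gripper_width: 0.0239
grip_force: 30.0
```

Request:
carry_out(angular=[[0,0,0],[0,0,0],[0,0,0]], linear=[[0,0,-0.001],[0,0,-0.001],[0,0,0]], jaw=[-1,-1,-1])

```text
clock: 10.0
tool_pos: [0.5346, -0.0766, 0.1195]
orientation: [3.139, 0.001, 1.606]
ft_force: [-0.2, -0.2, 4.7]
gripper_width: 0.0237
grip_force: 30.0
```

Request:
carry_out(angular=[[0,0,0],[0,0,0],[0,0,0]], linear=[[0,0,-0.001],[0,0,-0.001],[0,0,0]], jaw=[-1,-1,-1])

```text
clock: 10.38
tool_pos: [0.5342, -0.0765, 0.1162]
orientation: [3.141, 0.0, 1.606]
ft_force: [0.8, -0.6, 1.7]
gripper_width: 0.0234
grip_force: 30.0
```

Request:
carry_out(angular=[[0,0,0],[0,0,0],[0,0,0]], linear=[[0,0,-0.001],[0,0,-0.001],[0,0,0]], jaw=[-1,-1,-1])

```text
clock: 10.75
tool_pos: [0.5338, -0.0763, 0.1131]
orientation: [-3.14, -0.0, 1.606]
ft_force: [0.7, -0.0, -2.4]
gripper_width: 0.0236
grip_force: 30.0
```

Request:
carry_out(angular=[[0,0,0],[0,0,0],[0,0,0]], linear=[[0,0,-0.001],[0,0,-0.001],[0,0,0]], jaw=[-1,-1,-1])

```text
clock: 11.12
tool_pos: [0.5339, -0.0763, 0.1116]
orientation: [-3.141, -0.0, 1.606]
ft_force: [2.0, -0.3, -2.9]
gripper_width: 0.0238
grip_force: 30.0
```

Request:
carry_out(angular=[[0,0,0],[0,0,0]], linear=[[0,0,-0.001],[0,0,0]], jaw=[-1,-1])

```text
clock: 11.38
tool_pos: [0.5341, -0.0764, 0.1109]
orientation: [-3.142, 0.0, 1.606]
ft_force: [1.5, 0.4, -3.2]
gripper_width: 0.0239
grip_force: 30.0
```

Request:
carry_out(angular=[[0,0,0],[0,0,0]], linear=[[0,0,-0.001],[0,0,0]], jaw=[-1,-1])

```text
clock: 11.62
tool_pos: [0.5341, -0.0764, 0.1108]
orientation: [3.141, 0.0, 1.606]
ft_force: [-0.6, 0.6, 1.5]
gripper_width: 0.0236
grip_force: 30.0
```

Request:
carry_out(angular=[[0,0,0],[0,0,0]], linear=[[0,0,-0.001],[0,0,0]], jaw=[-1,-1])

```text
clock: 11.88
tool_pos: [0.5342, -0.0764, 0.1106]
orientation: [3.14, 0.0, 1.606]
ft_force: [-2.5, 0.8, 5.8]
gripper_width: 0.0239
grip_force: 30.0
```

Request:
carry_out(angular=[[0,0,0],[0,0,0],[0,0,0],[0,0,0],[0,0,0],[0,0,0],[0,0,0],[0,0,0],[0,0,0],[0,0,0],[0,0,0],[0,0,0]], linear=[[0,0,0.001],[0,0,0],[0,0,0],[0,0,0],[0,0,0.02],[0,0,0.04],[0,0,0.05],[-0.001,0.035,0.02],[-0.001,0.035,0],[-0.001,0.035,0],[-0.001,0.036,0],[0,0,0]], jaw=[-1,0.3,0.3,0.3,0.3,0.3,0.3,0.3,0.3,0.3,0.3,0.3])

```text
clock: 13.38
tool_pos: [0.53, 0.0665, 0.2417]
orientation: [3.14, -0.0, 1.609]
ft_force: [0.6, -1.1, -0.0]
gripper_width: 0.0572
grip_force: 0.0
```

```bash
python3 - <<'E'
from h import *
np.set_printoptions(precision=4,suppress=True)
o=get_obs();print(o['clock'],o['tool_pos'],o['orientation'],o['ft_force'])
w=capture('wrist');s=capture('scene');t=capture('top');cv2.imwrite('pics/w4.png',w)
cv2.imwrite('pics/ws4.png',np.hstack([cv2.resize(w[60:420,140:420],(440,566),interpolation=2),cv2.resize(s[160:260,160:222],(351,566),interpolation=2)]))
E
```

```text
13.375 [0.53   0.0665 0.2417] [ 3.1399 -0.0005  1.6092] [ 0.5828 -1.1158 -0.0179]
```

View pics/ws4.png

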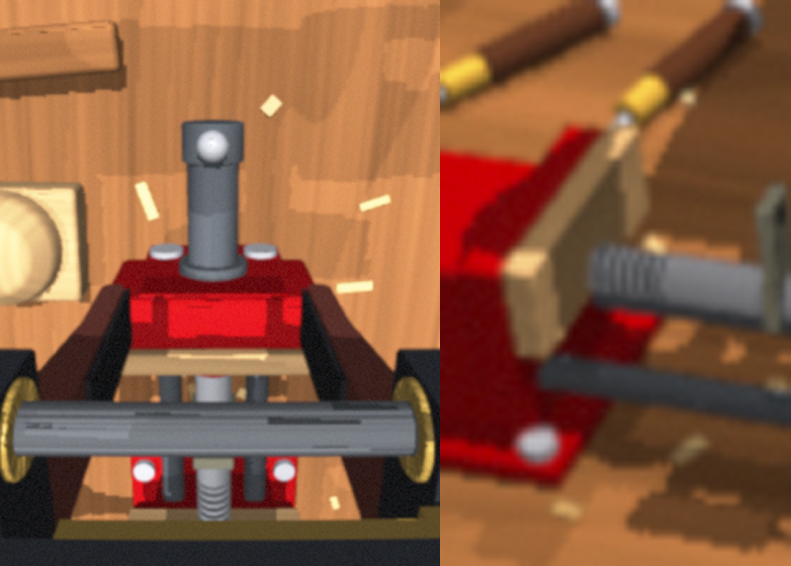

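```bash
python3 - <<'E'
from h import *
np.set_printoptions(precision=4,suppress=True)
print(onz('wrist',[[275,153.5]],.118),onz('wrist',[[275.5,162]],.101),onz('wrist',[[275.5,235]],.107))
for l,r,row in((188,238,200),): print(onz('wrist',[[140+(l+r)/2*.636,60+row*.636]],.085))
E
```

```text
[[0.5276 0.1056 0.118 ]] [[0.5283 0.0961 0.101 ]] [[0.5306 0.028  0.107 ]]
[[0.5291 0.0693 0.085 ]]
```

Request:
carry_out(angular=[[0,0,0],[0,0,0],[0,0,0],[0,0,0],[0,0,0],[0,0,0],[0,0,0],[0,0,0],[0,0,0],[0,0,0],[0,0,0]], linear=[[-0.0008,-0.003,-0.02],[0,0,-0.04],[0,0,-0.04],[0,0,-0.04],[0,0,-0.02],[0,0,-0.011],[0,0,0],[0,0,0],[0,0,0],[0,0,0],[0,0,0]], jaw=[0.3,0.3,0.3,0.3,0.3,0.3,0.3,-1,-1,-1,-1])

```text
clock: 14.9
tool_pos: [0.5286, 0.0617, 0.07]
orientation: [-3.14, 0.0, 1.606]
ft_force: [-4.9, -0.7, 5.8]
gripper_width: 0.0314
grip_force: 30.0
```

Request:
carry_out(angular=[[0,0,0],[0,0,0],[0,0,0],[0,0,0],[0,0,0],[0,0,0],[0,0,0],[0,0,0],[0,0,0],[0,0,0],[0,0,0],[0,0,0]], linear=[[0,0.0025,0],[0,0.0025,0],[-0.0001,0.0025,0],[-0.0001,0.0025,0],[-0.0001,0.0025,0],[-0.0001,0.0025,0],[-0.0001,0.0025,0],[-0.0001,0.0025,0],[-0.0001,0.002,0],[-0.0001,0.002,0],[0,0,0],[0,0,0]], jaw=[-1,-1,-1,-1,-1,-1,-1,-1,-1,-1,-1,-1])

```text
clock: 16.4
tool_pos: [0.5277, 0.0845, 0.07]
orientation: [-3.14, 0.002, 1.605]
ft_force: [-6.2, -4.2, 6.1]
gripper_width: 0.0315
grip_force: 30.0
```

Request:
carry_out(angular=[[0,0,0],[0,0,0],[0,0,0],[0,0,0],[0,0,0]], linear=[[0,0.001,0],[0,0.001,0],[0,0.001,0],[0,0.001,0],[0,0,0]], jaw=[-1,-1,-1,-1,-1])

```text
clock: 17.02
tool_pos: [0.5275, 0.0884, 0.07]
orientation: [-3.139, 0.002, 1.605]
ft_force: [-6.5, -5.2, 6.7]
gripper_width: 0.0315
grip_force: 30.0
```

Request:
carry_out(angular=[[0,0,0],[0,0,0],[0,0,0]], linear=[[0,0.001,0],[0,0.001,0],[0,0,0]], jaw=[-1,-1,-1])

```text
clock: 17.4
tool_pos: [0.5275, 0.0904, 0.07]
orientation: [-3.139, 0.002, 1.605]
ft_force: [-6.9, -4.1, 7.1]
gripper_width: 0.0314
grip_force: 30.0
```

Request:
carry_out(angular=[[0,0,0],[0,0,0]], linear=[[0,0.001,0],[0,0,0]], jaw=[-1,-1])

```text
clock: 17.65
tool_pos: [0.5274, 0.0913, 0.07]
orientation: [-3.139, 0.002, 1.605]
ft_force: [-7.8, -4.8, 6.2]
gripper_width: 0.0314
grip_force: 30.0
```

Request:
carry_out(angular=[[0,0,0],[0,0,0]], linear=[[0,0.001,0],[0,0,0]], jaw=[-1,-1])

```text
clock: 17.9
tool_pos: [0.5274, 0.0922, 0.07]
orientation: [-3.139, 0.003, 1.605]
ft_force: [-6.7, -5.6, 7.6]
gripper_width: 0.0319
grip_force: 30.0
```

Travelled 30.5 mm, not yet bearing; continue in 1 mm steps.

Request:
carry_out(angular=[[0,0,0],[0,0,0]], linear=[[0,0.001,0],[0,0,0]], jaw=[-1,-1])

```text
clock: 18.15
tool_pos: [0.5274, 0.0929, 0.07]
orientation: [-3.139, 0.003, 1.605]
ft_force: [-8.2, -7.3, 7.5]
gripper_width: 0.0317
grip_force: 30.0
```

Request:
carry_out(angular=[[0,0,0],[0,0,0]], linear=[[0,0.001,0],[0,0,0]], jaw=[-1,-1])

```text
clock: 18.4
tool_pos: [0.5273, 0.0938, 0.07]
orientation: [-3.139, 0.003, 1.605]
ft_force: [-7.7, -6.5, 7.7]
gripper_width: 0.0313
grip_force: 30.0
```

Request:
carry_out(angular=[[0,0,0],[0,0,0]], linear=[[0,0.001,0],[0,0,0]], jaw=[-1,-1])

```text
clock: 18.65
tool_pos: [0.5273, 0.0945, 0.07]
orientation: [-3.139, 0.004, 1.605]
ft_force: [-8.3, -8.3, 7.3]
gripper_width: 0.0313
grip_force: 30.0
```

Request:
carry_out(angular=[[0,0,0],[0,0,0]], linear=[[0,0.001,0],[0,0,0]], jaw=[-1,-1])

```text
clock: 18.9
tool_pos: [0.5273, 0.0946, 0.07]
orientation: [-3.139, 0.006, 1.604]
ft_force: [-8.3, -11.4, 7.7]
gripper_width: 0.0314
grip_force: 30.0
```

```bash
python3 - <<'E'
from h import *
s=capture('scene');t=capture('top')
cv2.imwrite('pics/s5.png',np.hstack([cv2.resize(s[170:250,190:270],(400,400),interpolation=2),cv2.resize(t[165:235,280:350],(400,400),interpolation=2)]))
E
```

```text
(no output)
```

View pics/s5.png

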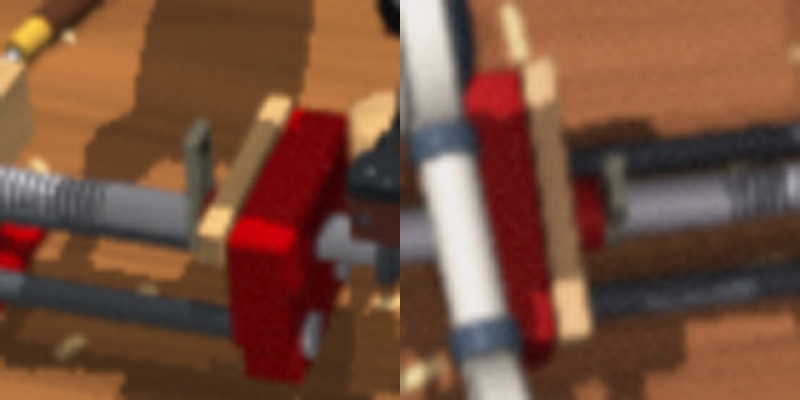

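Request:
carry_out(angular=[[0,0,0],[0,0,0],[0,0,0],[0,0,0],[0,0,0],[0,0,0],[0,0,0],[0,0,0],[0,0,0],[0,0,0]], linear=[[0,-0.001,0],[0,0,0],[0,0,0],[0,0,0],[0,0,0.02],[0,0,0.04],[0,0,0.05],[0,0,0.04],[0,0,0],[0,0,0]], jaw=[-1,0.3,0.3,0.3,0.3,0.3,0.3,0.3,0.3,0.3])

```text
clock: 20.25
tool_pos: [0.5284, 0.0967, 0.2193]
orientation: [3.141, -0.0, 1.606]
ft_force: [-0.4, -0.1, -0.3]
gripper_width: 0.057
grip_force: 0.0
```

Request:
carry_out(angular=[[0,0,0],[0,0,0],[0,0,0],[0,0,0],[0,0,0],[0,0,0]], linear=[[0,-0.04,0.01],[0.001,-0.05,0.01],[0.001,-0.05,0],[0.001,-0.045,0],[0,0,0],[0,0,0]], jaw=[0.3,0.3,0.3,0.3,0.3,0.3])

```text
clock: 21.0
tool_pos: [0.5311, -0.0879, 0.2379]
orientation: [-3.14, -0.001, 1.606]
ft_force: [-1.4, 0.2, -0.5]
gripper_width: 0.0571
grip_force: 0.0
```

```bash
python3 - <<'E'
from h import *
o=get_obs();print(o['clock'],o['tool_pos'],o['ft_force'])
w=capture('wrist');cv2.imwrite('pics/w6.png',cv2.resize(w[60:300,180:380],(500,600),interpolation=2))
E
```

```text
21.0 [ 0.53107616 -0.08785457  0.2379156 ] [-1.36978315  0.15922321 -0.48817972]
```

View pics/w6.png

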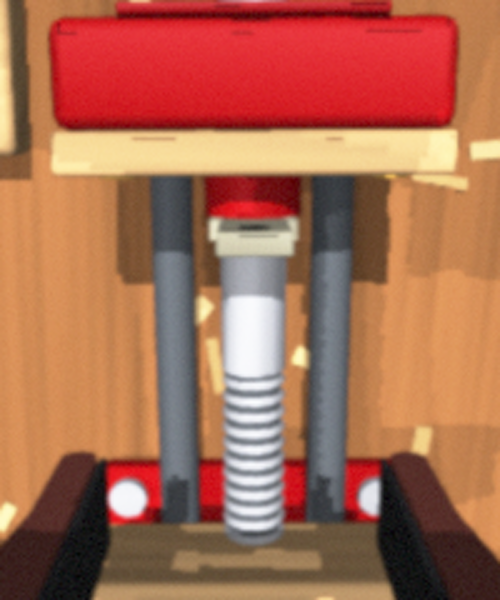

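```bash
python3 - <<'E'
from h import *
for z in(.143,):print(onz('wrist',[[281.2,153.2],[281.2,161]],z))
print('boss',onz('wrist',[[281,147.3]],.103))
E
```

```text
[[ 0.53308526 -0.04203725  0.143     ]
 [ 0.53332653 -0.04801898  0.143     ]]
boss [[ 0.53330262 -0.04128407  0.103     ]]
```

```bash
python3 -c "
from workcell import robot
print(robot.sign_off())"
```

```text
the job is handed in; nothing more can be done
None
```

The clip is snapped home in the screw's groove and drawn up against the boss, about 4 mm from its face. The gripper is clear, no pressing force above about 12 N showed at the end of any move, and the job was handed in at about 21 s (no verdict was returned).

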